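# Rock the sorting gate over and feed the waiting balls down the other chute

## Task

The batch in the tub that the rocking gate now feeds is complete: first press the gate over its pivot until it rests on its other stop, so that it slopes to the other chute. Then push both steel balls that wait on the feed rails over the hump with your fingertips, so that they roll down the gate into the tub on that other side, and leave the gate that way. Nothing may be picked up or lifted, no ball may drop on the bench, and the wax tin, sanding block and wax block stay where they stand.

Things in the scene. Friction and masses are not known exactly. Their poses are not given: they have to be found in the camera images.
- sorter: fixed sorting stand on a plywood base. Origin: on the bench top, straight below the middle of the gate's pivot (pivot at z = 130 mm). Its x axis is the feed direction (away from the robot, yaw within 0.25 rad), y to the left along the gate, z up. A fixed aluminium chute beyond each end of the gate (y = +-134 to +-194 mm) slopes out over a tub
- gate_body (a joint): tilt of the gate about the sorter's x axis, rad: +0.20 (stop) when its left (+y) end is up and it feeds the right tub; -0.20 (stop) when its right end is up and it feeds the left tub. It starts on either stop. It is top-heavy: let go off the middle it falls to the nearer stop and stays there; about 0.5 N at the raised end rocks it over
- gate_left_end (a point): point on the gate's floor midway between its walls, 115 mm left (+y) of the pivot, at z = 172 mm when this end is up, 127 mm when down. Press the raised end down to rock the gate: an aluminium trough 260 mm long, 46 mm wide inside, rear wall 36 and front wall 18 mm high (front open in the middle 60 mm), floor 20 mm above the pivot
- gate_right_end (a point): the same point 115 mm right (-y) of the pivot
- gate_knob (a point): centre of the steel ball knob, 32 mm diameter, on a short stem behind the rear wall at the middle of the gate, 65 mm above its floor and 30 mm behind its middle line; it leans with the gate, towards the low end
- rail_hump (a point): midpoint between the rail tops at the crest of the hump (sorter x = -50 mm, z = 171 mm). The feed: two steel rails 8 mm thick at y = +-11 mm, level from x = -212 to -62 mm with tops at z = 168 mm, turned up 8 mm at the robot's end; past the 3 mm hump they slope down 9 mm to the gate's open front: a ball with its centre past the crest runs in by itself
- ball_a: loose steel ball, 30 mm diameter, about 0.11 kg, the one nearer the gate on the rails; origin at its centre, 12 mm above the rail tops. Polished and slippery (friction about 0.15), it rolls freely along the rails
- ball_b: the second steel ball, the same, behind ball_a on the rails (nearer the robot), 32 to 58 mm from it. Pushing it forward pushes ball_a ahead of it
- tub_l: clear plastic tub, fixed, left (+y) of the gate, 123 mm across the rim, 70 mm high, about 80 mm across inside at its floor; origin at the centre of its underside, on the bench; its centre is 237 mm left of the sorter's origin
- tub_r: the same tub, right (-y) of the gate, 237 mm right of the sorter's origin
- tin: bystander: round wax tin with a green lid, 71 mm across, 35 mm high, origin at its underside centre
- abrasive_block: bystander: brown sanding block 101 x 62 x 31 mm, origin at its underside centre
- wax: bystander: upright yellowish wax block 48 x 48 x 75 mm, origin at its underside centre

How it is judged:
By the outcome, as a careful person would: the job done as asked, in the order asked, and still so for the second after the job is handed in, with the robot touching nothing.
It also fails if it takes over 48 s, if anything falls off the work surface, if the arm or the gripper's body presses on something with over 40 N, if the wrist force passes 120 N, or if a joint passes its speed limit or range.

## Robot

A 6-joint arm with a two-finger parallel gripper is mounted at the origin on a cart in front of the work surface, level with it; the furniture and walls round the work are solid. World frame = base frame: x ahead of the robot, y to its left, z up, the work surface at z = 0. Lengths are in m, angles in rad, forces in N, time in s.
With the tool pointing down it reaches from about 0.375 to 0.925 m from the base axis. Payload 5.7 kg.
Tool frame: the origin (TCP) lies at the very end of the fingers, on their centre line; the grasp point (between the pads) lies 19 mm behind it (bot.tcp_to_grasp is the distance from the TCP to the grasp point, in m); z points along the fingers, y is the line along which they close (so a half turn about z gives the same grasp; the last joint's range is limited). The gripper opens to 88 mm and grips with 3 to 60 N. Pads are 20 mm wide; open, the fingers measure 115 mm over their backs; the gripper's body (75 mm by 178 mm) begins 61 mm behind the grasp point.
Start: joints at [1.138, 0.359, 1.51, -0, 1.272, -0.115], TCP at [0.187, 0.57, 0.223] pointing down, gripper open.
Joint ranges: [-2.97, 2.97], [-1.01, 2.36], [0.21, 2.38], [-0.96, 4.11], [0.2, 2.71], [-2.98, 2.98]. Speed limits (rad/s): [2.39, 2.39, 3.14, 3.14, 3.14, 3.14].

## Interface

Orientations are given as a rotation vector (axis times angle).
In Python, from cell import sensors, camera, hand_in, bot gives the robot as it stands.
- The arm moves only by the tool drive_tool, never from a script. Its argument "commands" is a list that holds one entry, the list of rows, each a list of 5 numbers: the shift along the tool's x, y, z in mm, then the turn about the tool's z in degrees, then the finger opening in mm, from 0 to 87.8. In form: [[[dx, dy, dz, roll, jaw], ...]]. A call has 1 to 10 rows; each row is the pose to reach, as a shift and turn from the pose commanded when the call began, along the tool's axes at that moment; what a row does not reach only later rows make up. A row lasts 1/10 s, in which the tool goes at most 50 mm and 8.59 degrees, less where a joint would pass 70% of its speed; a pose out of reach is approached as far as the arm can. A call with a gripper value outside its range is refused whole. The fingers move at their own pace and stop on an object; the grip force is fixed at half the most. Time passes only in rows, so rows that repeat a pose let the fingers close. It gives the time, the measured TCP pose, the force, the opening and the grip force at its end, in the units of the state.
- sensors.read_state(): the state, without advancing time (a new reading comes with each control period).
- camera(name): name is "scene" or "top" or "wrist"; returns a dict with "image" (400x640x3 uint8, red, green, blue), "range_z" (400x640 float32, m along the optical axis (not along the pixel's ray), 0 where there is no reading), "fx", "fy", "cx", "cy" (pixels), "k1" (the pictures are not rectified: a ray, as slopes to the right and down, at radius r is drawn at 1 + k1 r^2 times it, then the intrinsics apply), "extrinsics" (4x4, takes a point from camera to world coordinates). Camera axes: x right, y down, z forward; pixel columns grow to the right and rows downward; lengths in m; the calibration is good to about 2 mm. A picture is of the moment at which its call begins.
- hand_in(): hands the job in; it is judged then, once.
The state is a dict: "clock": time; "q": joint angles; "qvel": joint speeds; "joint_efforts": joint torques, N m; "tool_pos": TCP position; "tcp_rot": TCP orientation; "ft_force": force on the tool from outside, world axes, zero at the start; "wrist_torque": the same for the moment, N m; "finger_gap": finger opening in m; "grip_force": force on a finger pad.
Only numpy, scipy, OpenCV 4.12 (cv2) and the standard library are available. Lean on these libraries where they do the work, as an engineer would, in place of code of your own. Each camera call takes 0.05 s, during which the arm holds its last target. There are 200 camera calls.

## Working session

There is one attempt and no reset: what is moved stays moved. The work goes in short steps, Python scripts to look and compute and a tool call to move; the robot and the scene stay as the last step left them, time stands still between calls to the robot, and variables do not carry over. Pictures are saved under pics/ and viewed, at most 10 in all, crops included, and the job is handed in when it is done.

Besides the shell and the picture viewer there is one more tool, called after "Call:" by a JSON object that holds its "op" and its "data", one argument or row to a line. drive_tool: Moves the arm, as the interface text tells. Its arguments: {"type":"object","properties":{"commands":{"type":"array"}},"required":["commands"]}

```bash
mkdir -p pics
cat > h.py <<'E'
import numpy as np, cv2
from cell import sensors, camera, hand_in, bot
def cloud(c):
    h,w=c["range_z"].shape
    u,v=np.meshgrid(np.arange(w),np.arange(h))
    x=(u-c["cx"])/c["fx"]; y=(v-c["cy"])/c["fy"]
    xd,yd=x.copy(),y.copy()
    for _ in range(8):
        s=1+c["k1"]*(x*x+y*y); x=xd/s; y=yd/s
    z=c["range_z"]; P=np.stack([x*z,y*z,z,np.ones_like(z)],-1)@np.array(c["extrinsics"]).T
    P=P[...,:3]; P[z==0]=np.nan
    return P
def save(c,n): cv2.imwrite(f"pics/{n}.png",c["image"][...,::-1])
E
python3 - <<'E'
from h import *
for n in("top","scene"):
    c=camera(n); save(c,n+"1"); np.save(n+"1.npy",cloud(c)); print(n,np.array(c["extrinsics"]).round(2).tolist())
s=sensors.read_state(); print(s["tool_pos"],s["tcp_rot"],s["clock"])
E
```

```text
top [[0.02, -0.99, 0.11, 0.41], [-1.0, -0.02, -0.01, -0.09], [0.01, -0.11, -0.99, 1.47], [0.0, 0.0, 0.0, 1.0]]
scene [[0.51, -0.35, 0.79, -0.36], [-0.86, -0.22, 0.46, -0.64], [0.01, -0.91, -0.41, 0.61], [0.0, 0.0, 0.0, 1.0]]
[0.1872329  0.56938378 0.22188942] [-4.97113029e-01 -3.10153111e+00  2.57823152e-03] 0.1
```

View pics/top1.png

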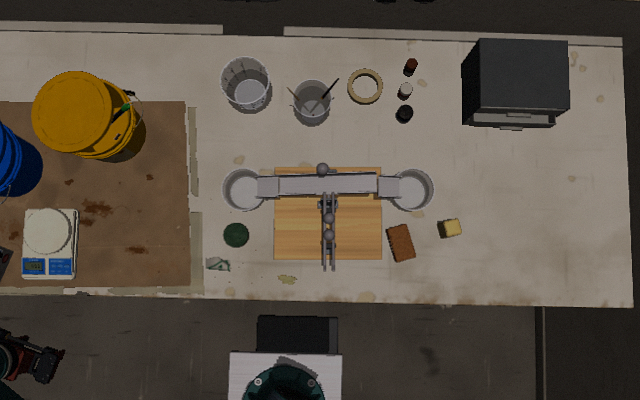

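View pics/scene1.png

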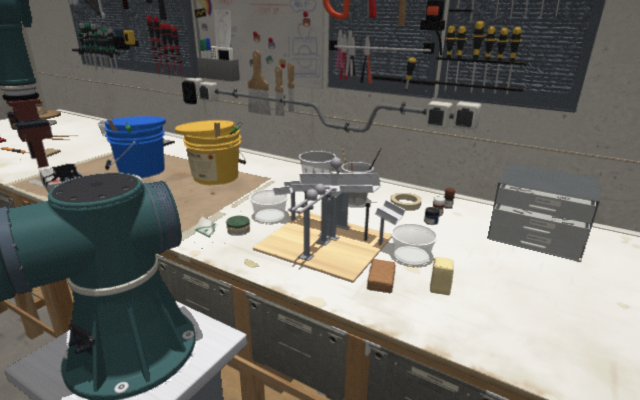

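The top view shows the gate along row ~185 (cols 275–380), the knob at (322,168), balls at (329,217) and (329,235), and tubs at (243,190) and (412,190). Next I'll measure these from depth.

Run:
```python
from h import *
P=np.load("top1.npy")
Q=P[160:275,215:440].reshape(-1,3); Q=Q[~np.isnan(Q[:,0])]
f=lambda u,v:P[v-1:v+2,u-1:u+2].reshape(-1,3).round(3)[4].tolist()
for n,p in dict(ball1=(329,217),ball2=(329,235),knob=(322,168),hump=(329,208)).items():print(n,f(*p))
for u in range(262,400,8): print(u,f(u,183),f(u,187))
for v in range(190,272,4): print(v,[f(u,v) for u in(325,327,329,331,333)])
# plywood
c=camera("top")["image"]; hsv=cv2.cvtColor(c,cv2.COLOR_RGB2HSV)
print(hsv[240,300],hsv[240,395])
m=cv2.inRange(hsv,(8,60,120),(25,255,255)); m[:160]=0;m[:,:265]=0;m[:,384:]=0; m[270:]=0
pts=P[(m>0)&(P[...,2]<0.03)]; print(len(pts),cv2.minAreaRect(pts[:,:2].astype(np.float32)*1000), np.nanmedian(pts[:,2]))
```

```text
ball1 [0.522, -0.11, 0.193]
ball2 [0.477, -0.111, 0.194]
knob [0.64, -0.089, 0.229]
hump [0.548, -0.11, 0.161]
262 [0.619, 0.073, 0.099] [0.608, 0.072, 0.101]
270 [0.618, 0.051, 0.108] [0.608, 0.05, 0.105]
278 [0.617, 0.028, 0.115] [0.607, 0.028, 0.113]
286 [0.617, 0.006, 0.124] [0.606, 0.006, 0.125]
294 [0.616, -0.016, 0.131] [0.605, -0.016, 0.13]
302 [0.615, -0.037, 0.14] [0.605, -0.037, 0.137]
310 [0.616, -0.058, 0.138] [0.605, -0.059, 0.139]
318 [0.616, -0.08, 0.139] [0.605, -0.08, 0.146]
326 [0.615, -0.101, 0.148] [0.605, -0.101, 0.149]
334 [0.614, -0.121, 0.159] [0.605, -0.122, 0.149]
342 [0.615, -0.142, 0.159] [0.605, -0.142, 0.156]
350 [0.616, -0.163, 0.157] [0.605, -0.163, 0.158]
358 [0.615, -0.183, 0.165] [0.605, -0.184, 0.159]
366 [0.615, -0.204, 0.17] [0.604, -0.204, 0.171]
374 [0.615, -0.224, 0.173] [0.604, -0.224, 0.173]
382 [0.625, -0.252, 0.111] [0.614, -0.252, 0.111]
390 [0.627, -0.275, 0.106] [0.616, -0.275, 0.105]
398 [0.628, -0.297, 0.101] [0.617, -0.298, 0.099]
190 [[0.596, -0.098, 0.151], [0.597, -0.104, 0.146], [0.596, -0.109, 0.154], [0.596, -0.114, 0.153], [0
[... 1914 characters left out ...]
5, 0.015], [0.43, -0.117, 0.168], [0.43, -0.122, 0.17]]
258 [[0.419, -0.102, 0.166], [0.421, -0.11, 0.01], [0.421, -0.116, 0.009], [0.42, -0.118, 0.167], [0.42, -0.123, 0.166]]
262 [[0.409, -0.102, 0.169], [0.41, -0.11, 0.001], [0.41, -0.116, 0.003], [nan, nan, nan], [0.41, -0.123, 0.169]]
266 [[0.399, -0.103, 0.174], [0.398, -0.111, 0.002], [0.398, -0.116, -0.004], [0.398, -0.122, -0.003], [0.399, -0.123, 0.165]]
270 [[0.389, -0.103, 0.175], [0.387, -0.111, 0.001], [0.387, -0.117, -0.003], [0.387, -0.122, -0.002], [0.389, -0.123, 0.174]]
[ 16 137 156] [ 14 172  92]
6316 ((558.1475219726562, -94.40678405761719), (280.9238586425781, 338.8970642089844), 1.3516842126846313) 0.009345297688131637
```

Run:
```python
from h import *
P=np.load("top1.npy"); X,Y,Z=P[...,0],P[...,1],P[...,2]
box=(X>.38)&(X<.56)&(Y>-.16)&(Y<-.06)&(Z>.155)&(Z<.18)
mid=[]
for v in range(244,266):
    y=Y[v][box[v]]; mid.append((np.nanmedian(X[v][box[v]]),(y.min()+y.max())/2,y.max()-y.min()))
mid=np.array(mid); p=np.polyfit(mid[:,0],mid[:,1],1); print("rail slope",p,mid[:,2].mean(),X[box].min())
# rail front end / all rail x-extent
box2=(X>.35)&(X<.62)&(abs(Y-np.polyval(p,X))<.018)&(Z>.155)&(Z<.182); print("rail xmin",np.nanmin(X[box2]))
# tubs: rim points z 0.06..0.08
for n,(a,b) in dict(l=(.09,.22),r=(-.42,-.29)).items():
    m=(X>.5)&(X<.75)&(Y>a)&(Y<b)&(Z>.062)&(Z<.078)
    pts=P[m][:,:2].astype(np.float32)*1000; print(n,len(pts),cv2.minEnclosingCircle(pts))
# gate: rear wall & floor extents per column
for u in(278,290,302,350,362,374):
    s=P[165:205,u]; s=s[(s[:,0]>.57)&(s[:,2]>.1)]; print(u,s[:,[0,2]].round(3).tolist())
```

```text
rail slope [ 0.0210997  -0.12008288] 0.029064534564558864 0.3863288760776532
rail xmin 0.3863288760776532
l 191 ((605.8712158203125, 131.3019561767578), 61.41794204711914)
r 219 ((616.8399658203125, -343.3052062988281), 61.76984405517578)
278 [[0.635, 0.157], [0.631, 0.161], [0.631, 0.147], [0.633, 0.121], [0.63, 0.121], [0.628, 0.115], [0.626, 0.115], [0.622, 0.12], [0.62, 0.115], [0.617, 0.115], [0.616, 0.11], [0.612, 0.114], [0.61, 0.114], [0.607, 0.113], [0.604, 0.114], [0.602, 0.112], [0.599, 0.109], [0.597, 0.107], [0.59, 0.117], [0.585, 0.136], [0.583, 0.13], [0.583, 0.112], [0.579, 0.116]]
290 [[0.634, 0.166], [0.632, 0.16], [0.633, 0.142], [0.632, 0.129], [0.628, 0.136], [0.626, 0.132], [0.624, 0.132], [0.621, 0.131], [0.619, 0.13], [0.617, 0.126], [0.613, 0.133], [0.61, 0.136], [0.608, 0.129], [0.605, 0.133], [0.603, 0.128], [0.601, 0.125], [0.597, 0.131], [0.594, 0.133], [0.592, 0.13], [0.589, 0.129], [0.584, 0.149], [0.583, 0.137]]
302 [[0.633, 0.177], [0.632, 0.165], [0.633, 0.145], [0.631, 0.139], [0.629, 0.136], [0.626, 0.137], [0.624, 0.134], [0.621, 0.134], [0.619, 0
[... 582 characters left out ...]
, [0.637, 0.187], [0.637, 0.176], [0.635, 0.172], [0.633, 0.17], [0.63, 0.168], [0.628, 0.165], [0.625, 0.17], [0.622, 0.17], [0.62, 0.169], [0.617, 0.168], [0.615, 0.166], [0.612, 0.166], [0.609, 0.17], [0.605, 0.177], [0.605, 0.162], [0.602, 0.167], [0.6, 0.164], [0.597, 0.163], [0.593, 0.172], [0.588, 0.188], [0.588, 0.175]]
374 [[0.639, 0.21], [0.637, 0.209], [0.637, 0.193], [0.638, 0.176], [0.635, 0.175], [0.633, 0.173], [0.63, 0.177], [0.628, 0.171], [0.625, 0.176], [0.623, 0.172], [0.619, 0.178], [0.617, 0.174], [0.615, 0.173], [0.612, 0.174], [0.609, 0.175], [0.606, 0.176], [0.604, 0.173], [0.601, 0.176], [0.598, 0.178], [0.596, 0.176], [0.591, 0.192], [0.588, 0.193], [0.588, 0.176]]
```

```bash
cat >> h.py <<'E'
from scipy.spatial.transform import Rotation as Ro
O=np.array([.6113,-.106]); YAW=.023
def S(x,y): # sorter mm -> world m
    c,s=np.cos(YAW),np.sin(YAW); return O+np.array([c*x-s*y,s*x+c*y])/1000
def plan(*targets):
    s=sensors.read_state(); R=Ro.from_rotvec(s["tcp_rot"]).as_matrix()
    a=np.arctan2(R[1,1],R[0,1]); print("t",s["clock"],"tcp",s["tool_pos"].round(4),"roll",np.degrees(a-YAW).round(1),"F",np.round(s["ft_force"],1))
    for x,y,z in targets: print((x,y,z),((R.T@(np.r_[S(x,y),z/1000]-s["tool_pos"]))*1000).round(1))
E
python3 -c "
from h import *
plan((-150,150,280),(0,-115,280))"
```

```text
t 0.15 tcp [0.1873 0.5695 0.222 ] roll 70.5 F [-1.  -0.4 -0.4]
(-150, 150, 280) [-422.4 -418.   -57.5]
(0, -115, 280) [-652.3 -617.6  -57.2]
```

Call:
{"op": "drive_tool", "data": {
  "commands": [
    [[-110,-105,-58,17,0],[-220,-210,-58,34,0],[-330,-315,-58,51,0],[-422,-418,-58,70.5,0],[-422,-418,-58,70.5,0],[-422,-418,-58,70.5,0],[-422,-418,-58,70.5,0],[-422,-418,-58,70.5,0],[-422,-418,-58,70.5,0],[-422,-418,-58,70.5,0]]
  ]
}}

```text
clock: 1.15
tool_pos: [0.4136, 0.1273, 0.2747]
tcp_rot: [2.197, 2.245, 0.0]
ft_force: [0.8, 1.1, -0.2]
finger_gap: 0.0113
grip_force: 0.0
```

```bash
python3 -c "
from h import *
plan((0,-115,280))"
```

```text
t 1.15 tcp [0.4136 0.1273 0.2747] roll -0.1 F [ 0.8  1.1 -0.2]
(0, -115, 280) [-352.5  192.8   -5.3]
```

Call:
{"op": "drive_tool", "data": {
  "commands": [
    [[-352,193,-5,0,0],[-352,193,-5,0,0],[-352,193,-5,0,0],[-352,193,-5,0,0],[-352,193,-5,0,0],[-352,193,-5,0,0],[-352,193,-5,0,0],[-352,193,-5,0,0],[-352,193,-5,0,0],[-352,193,-5,0,0]]
  ]
}}

```text
clock: 2.15
tool_pos: [0.614, -0.2191, 0.2784]
tcp_rot: [-2.197, -2.243, 0.001]
ft_force: [-0.9, -0.6, -0.4]
finger_gap: 0.0001
grip_force: 0.0
```

Run:
```python
from h import *
plan((0,-115,200),(0,-115,172),(0,-115,138))
c=camera("wrist"); save(c,"w1"); np.save("w1.npy",cloud(c))
```

```text
t 2.15 tcp [ 0.614  -0.2191  0.2784] roll -0.1 F [-0.9 -0.6 -0.4]
(0, -115, 200) [-1.9  0.  78.4]
(0, -115, 172) [-2.000e+00  1.000e-01  1.064e+02]
(0, -115, 138) [-2.000e+00  1.000e-01  1.404e+02]
```

View pics/w1.png

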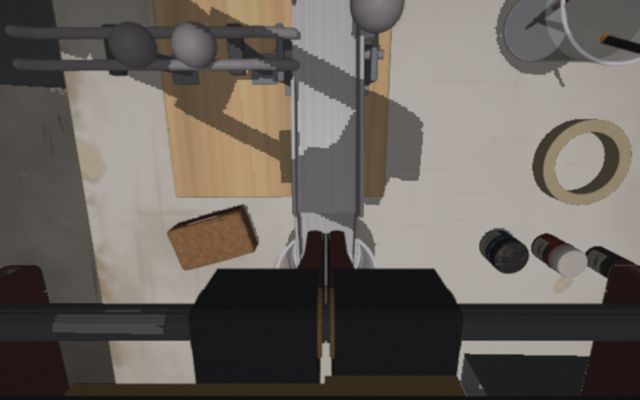

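The wrist view shows the closed fingertips at about (326,235), centred between the gate walls (cols 297–360). Pressing down is safe here.

Call:
{"op": "drive_tool", "data": {
  "commands": [
    [[-2,0,45,0,0],[-2,0,85,0,0],[-2,0,98,0,0],[-2,0,103,0,0],[-2,0,108,0,0],[-2,0,113,0,0],[-2,0,118,0,0],[-2,0,123,0,0],[-2,0,128,0,0],[-2,0,133,0,0]]
  ]
}}

```text
clock: 3.2
tool_pos: [0.6143, -0.2204, 0.1463]
tcp_rot: [2.196, 2.246, -0.0]
ft_force: [-1.0, -0.2, -0.2]
finger_gap: 0.0003
grip_force: 0.0
```

Call:
{"op": "drive_tool", "data": {
  "commands": [
    [[0,0,5,0,0],[0,0,9,0,0],[0,0,9,0,0],[0,0,0,0,0],[0,0,-40,0,0],[0,0,-90,0,0],[0,0,-130,0,0],[0,0,-130,0,0],[0,0,-130,0,0],[0,0,-130,0,0]]
  ]
}}

```text
clock: 4.2
tool_pos: [0.6134, -0.22, 0.2755]
tcp_rot: [-2.195, -2.245, 0.001]
ft_force: [-0.1, -0.7, 0.2]
finger_gap: 0.0001
grip_force: 0.0
```

Run:
```python
from h import *
c=camera("top"); save(c,"top2"); P=cloud(c)
for u in(278,290,302,350,362): print(u,np.nanmedian(P[180:188,u],0).round(3))
X,Y,Z=P[...,0],P[...,1],P[...,2]
m=(Z>.183)&(Z<.21)&(X>.4)&(X<.56)&(abs(Y+.11)<.02); mm=m.astype(np.uint8)
n,l,st,ce=cv2.connectedComponentsWithStats(mm)
for i in range(1,n):
    if st[i,4]>8: print("ball",((P[l==i].min(0)+P[l==i].max(0))/2).round(3),st[i,4])
plan((-195,0,280),(-195,0,176),(-150,0,176),(-65,0,176))
```

```text
278 [0.616 0.028 0.114]
290 [ 0.608 -0.007  0.171]
302 [ 0.61  -0.038  0.165]
350 [ 0.572 -0.149  0.396]
362 [ 0.619 -0.197  0.13 ]
ball [ 0.518 -0.119  0.187] 10
t 4.25 tcp [ 0.6132 -0.2199  0.2749] roll -0.0 F [-0.1  0.1 -0.5]
(-195, 0, 280) [ 113.8 -194.4   -4.4]
(-195, 0, 176) [ 113.7 -194.1   99.6]
(-150, 0, 176) [ 113.7 -149.1   99.5]
(-65, 0, 176) [113.7 -64.1  99.2]
```

Call:
{"op": "drive_tool", "data": {
  "commands": [
    [[50,-90,-4,0,0],[114,-185,-4,0,0],[114,-185,-4,0,0],[114,-185,-4,0,0],[114,-185,-4,0,0],[114,-185,-4,0,0],[114,-185,-4,0,0],[114,-185,-4,0,0]]
  ]
}}

```text
clock: 5.05
tool_pos: [0.4282, -0.1114, 0.2804]
tcp_rot: [2.196, 2.246, 0.0]
ft_force: [0.8, 0.4, -0.3]
finger_gap: 0.0002
grip_force: 0.0
```

Run:
```python
from h import *
c=camera("wrist"); save(c,"w2"); P=cloud(c)
X,Y,Z=P[...,0],P[...,1],P[...,2]
m=(Z>.18)&(Z<.20)&(X>.4)&(X<.56)&(abs(Y+.11)<.025); mm=m.astype(np.uint8)
n,l,st,ce=cv2.connectedComponentsWithStats(mm)
for i in range(1,n):
    if st[i,4]>30: print("ball",((P[l==i].min(0)+P[l==i].max(0))/2).round(3),st[i])
plan((-182,0,176),(-182,0,175))
```

```text
ball [ 0.519 -0.11   0.188] [ 424  181   39   37 1117]
ball [ 0.477 -0.112  0.187] [ 370  182   38   37 1105]
t 5.1 tcp [ 0.4282 -0.1114  0.2803] roll -0.0 F [ 0.6 -0.2  0. ]
(-182, 0, 176) [  1.2   1.2 104.3]
(-182, 0, 175) [  1.2   1.2 105.3]
```

View pics/w2.png

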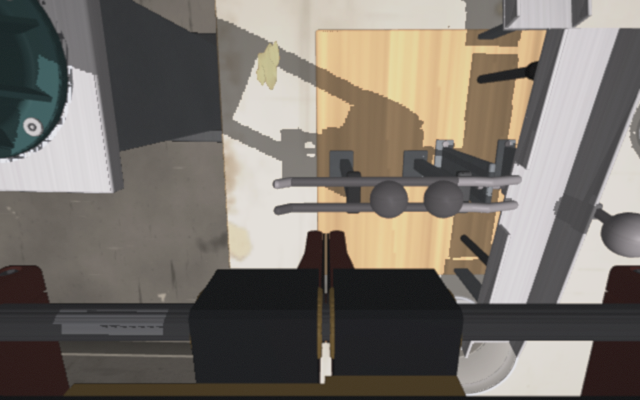

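The wrist view shows both balls on the rails at (390,198) and (443,198), with the fingertips at (325,235) behind them and in line. I'll descend and push.

Call:
{"op": "drive_tool", "data": {
  "commands": [
    [[0,0,45,0,0],[0,0,85,0,0],[0,0,100,0,0],[0,0,105,0,0],[0,0,105,0,0],[0,7,105,0,0],[0,12,105,0,0],[0,15,105,0,0],[0,18,105,0,0],[0,20,105,0,0]]
  ]
}}

```text
clock: 6.1
tool_pos: [0.4473, -0.1101, 0.1759]
tcp_rot: [2.195, 2.246, 0.0]
ft_force: [-0.4, 0.4, 0.7]
finger_gap: 0.0006
grip_force: 0.0
```

Call:
{"op": "drive_tool", "data": {
  "commands": [
    [[0,2.5,0,0,0],[0,5,0,0,0],[0,7.5,0,0,0],[0,10,0,0,0],[0,12.5,0,0,0],[0,15,0,0,0],[0,17.5,0,0,0],[0,20,0,0,0],[0,22.5,0,0,0],[0,25,0,0,0]]
  ]
}}

```text
clock: 7.1
tool_pos: [0.4718, -0.1095, 0.1755]
tcp_rot: [-2.196, -2.246, 0.0]
ft_force: [-0.2, 0.8, -0.3]
finger_gap: 0.0003
grip_force: 0.2
```

```bash
cat > b.py <<'E'
from h import *
import sys
for n in sys.argv[1:]:
    c=camera(n); P=cloud(c)
    X,Y,Z=P[...,0],P[...,1],P[...,2]
    m=(Z>.182)&(Z<.203)&(X>.4)&(X<.6)&(abs(Y+.11)<.02); mm=m.astype(np.uint8)
    k,l,st,ce=cv2.connectedComponentsWithStats(mm)
    for i in range(1,k):
        if st[i,4]>20: print(n,P[l==i].min(0).round(3),P[l==i].max(0).round(3),st[i])
    save(c,n+"b%d"%(c_:=int(sensors.read_state()["clock"]*100)))
    print(c_)
plan((-79,0,175))
E
python3 b.py wrist top
```

```text
wrist [ 0.462 -0.12   0.182] [ 0.509 -0.096  0.203] [ 303  231  102   58 2537]
wrist [ 0.511 -0.121  0.182] [ 0.539 -0.095  0.195] [ 407  231   61   56 2165]
715
720
t 7.2 tcp [ 0.4723 -0.1096  0.1756] roll -0.0 F [-0.6 -0.1 -0.6]
(-79, 0, 175) [ 0.5 60.1  0.6]
```

Call:
{"op": "drive_tool", "data": {
  "commands": [
    [[0,3,0,0,0],[0,6,0,0,0],[0,9,0,0,0],[0,12,0,0,0],[0,15,0,0,0],[0,18,0,0,0],[0,21,0,0,0],[0,24,0,0,0],[0,27,0,0,0],[0,30,0,0,0]]
  ]
}}

```text
clock: 8.2
tool_pos: [0.5017, -0.1088, 0.1754]
tcp_rot: [-2.196, -2.246, 0.001]
ft_force: [-1.7, 0.8, -0.0]
finger_gap: 0.0008
grip_force: 0.6
```

Call:
{"op": "drive_tool", "data": {
  "commands": [
    [[0,2,0,0,0],[0,4,0,0,0],[0,6,0,0,0],[0,8,0,0,0],[0,10,0,0,0],[0,12,0,0,0],[0,12,0,0,0],[0,12,0,0,0],[0,12,0,0,0],[0,12,0,0,0]]
  ]
}}

```text
clock: 9.2
tool_pos: [0.5136, -0.1086, 0.1755]
tcp_rot: [2.196, 2.246, -0.0]
ft_force: [-0.0, 0.7, -0.2]
finger_gap: 0.0007
grip_force: 0.0
```

```bash
python3 b.py wrist scene; ls pics
```

```text
wrist [ 0.503 -0.119  0.182] [ 0.553 -0.095  0.203] [ 303  231  105   58 2592]
925
scene [ 0.5   -0.124  0.182] [ 0.545 -0.099  0.203] [313 182  16   9 102]
930
t 9.3 tcp [ 0.5136 -0.1085  0.1755] roll -0.0 F [ 0.6  0.  -0.6]
(-79, 0, 175) [ 0.3 18.7  0.5]
scene1.png
sceneb930.png
top1.png
top2.png
topb720.png
w1.png
w2.png
wristb715.png
wristb925.png
```

Ball a has gone over, so I'll check where it ended up before sending ball b.

View pics/wristb925.png

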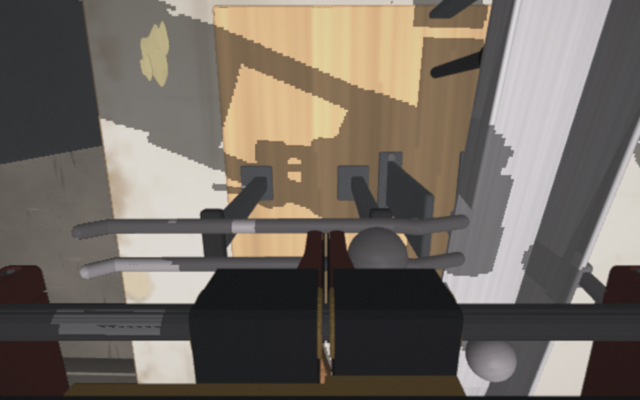

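```bash
python3 -c "
import cv2
a=cv2.imread('pics/sceneb930.png')[150:290,230:460]; cv2.imwrite('pics/sc.png',cv2.resize(a,None,fx=3.4,fy=3.4,interpolation=3))"
```

```text
(no output)
```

View pics/sc.png

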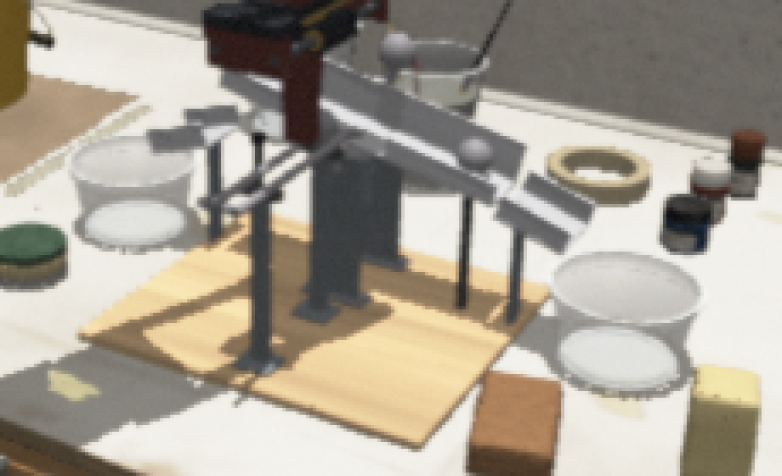

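The scene crop shows ball a at (475,155), rolling down the gate towards the right tub. The wrist view shows ball b at (378,250), still behind the hump. I'll wait briefly, then push ball b over.

Call:
{"op": "drive_tool", "data": {
  "commands": [
    [[0,0,0,0,0],[0,0,0,0,0],[0,0,0,0,0],[0,0,0,0,0],[0,0,0,0,0],[0,2,0,0,0],[0,4,0,0,0],[0,6,0,0,0],[0,8,0,0,0],[0,10,0,0,0]]
  ]
}}

```text
clock: 10.3
tool_pos: [0.5239, -0.1084, 0.1755]
tcp_rot: [-2.196, -2.246, 0.0]
ft_force: [-0.8, -0.0, -0.5]
finger_gap: 0.0006
grip_force: 0.4
```

Call:
{"op": "drive_tool", "data": {
  "commands": [
    [[0,2.5,0,0,0],[0,5,0,0,0],[0,7.5,0,0,0],[0,10,0,0,0],[0,12.5,0,0,0],[0,15,0,0,0],[0,17,0,0,0],[0,17,0,0,0],[0,17,0,0,0],[0,17,0,0,0]]
  ]
}}

```text
clock: 11.3
tool_pos: [0.5406, -0.1079, 0.1755]
tcp_rot: [-2.196, -2.246, 0.0]
ft_force: [-0.0, 0.3, -0.1]
finger_gap: 0.0003
grip_force: 0.0
```

Call:
{"op": "drive_tool", "data": {
  "commands": [
    [[0,-20,0,0,0],[0,-40,-20,0,0],[0,-60,-70,0,0],[0,-60,-110,0,0],[0,-60,-110,0,0],[0,-60,-110,0,0],[0,-60,-110,0,0],[0,-60,-110,0,0],[0,-60,-110,0,0],[0,-60,-110,0,0]]
  ]
}}

```text
clock: 12.3
tool_pos: [0.4804, -0.1092, 0.2845]
tcp_rot: [-2.195, -2.245, 0.001]
ft_force: [-0.4, -0.4, -0.3]
finger_gap: 0.0004
grip_force: 0.0
```

Call:
{"op": "drive_tool", "data": {
  "commands": [
    [[0,0,0,0,0],[0,0,0,0,0],[0,0,0,0,0],[0,0,0,0,0],[0,0,0,0,0],[0,0,0,0,0],[0,0,0,0,0],[0,0,0,0,0],[0,0,0,0,0],[0,0,0,0,0]]
  ]
}}

```text
clock: 13.3
tool_pos: [0.4807, -0.1093, 0.2855]
tcp_rot: [2.196, 2.246, -0.0]
ft_force: [-1.5, 0.6, 0.5]
finger_gap: 0.0003
grip_force: 0.0
```

```bash
python3 b.py scene top; python3 -c "
import cv2,glob
a=cv2.imread(sorted(glob.glob('pics/sceneb1*'))[-1])[150:300,230:470]; b=cv2.imread(sorted(glob.glob('pics/topb1*'))[-1])[150:280,210:470]
r=lambda i:cv2.resize(i,(640,290),interpolation=3)
cv2.imwrite('pics/fin.png',cv2.vconcat([r(a),r(b)]))"
```

```text
1335
1340
t 13.4 tcp [ 0.4807 -0.1093  0.2855] roll -0.0 F [-0.3 -0.1 -0.8]
(-79, 0, 175) [  0.4  51.6 110.5]
```

View pics/fin.png

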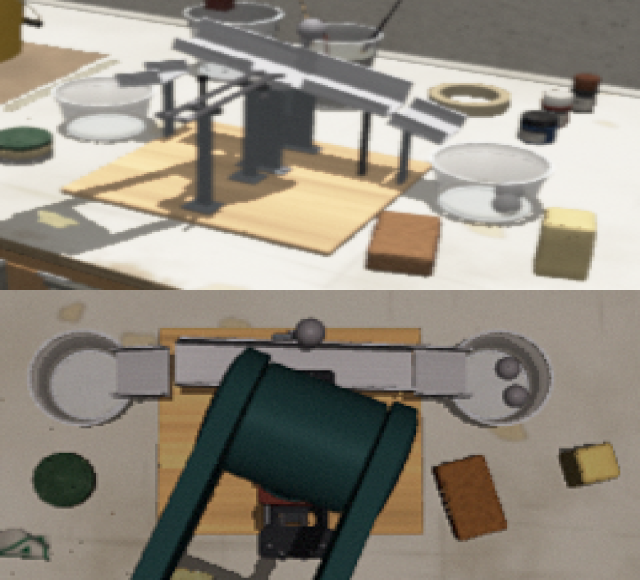

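The final picture shows both balls in the right tub, at (508,368) and (515,395) in the top view. The gate slopes to the right and the bystanders haven't moved.

```bash
python3 -c "
from cell import hand_in
print(hand_in())"
```

```text
the job is handed in; nothing more can be done
None
```

The gate now rests on its other stop, sloping right, both steel balls rolled down it into the right tub, the tin and blocks stayed where they stood, and I handed the job in at about 13 s.

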